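# Flag the loaded vial rack as running and start the timer

## Task

One of the two blue racks holds three amber vials. Turn over the flag on the same base plate as that rack, so that it lies on the far side showing its red face, by pushing it with the fingertips or the outside of the fingers without gripping it; then press the yellow button of the bench timer right down and let it go. Leave the other flag green and do not disturb the vials, bottles and other things.

Things in the scene. Friction and masses are not known exactly. Their poses are not given: they have to be found in the camera images.
- marker_loaded: white base plate, fixed, 10 mm thick, bearing a flag marker and, 125 mm to its left, the loaded (three vials) rack. Two cheeks 80 mm high, 96 mm over their outsides, carry the paddle. Origin on the bench, midway between the cheeks; the hinge axis runs along this body's y, 70 mm above the origin; -x is the robot's side (yaw within 0.25 rad), where the paddle starts
- flag_loaded_edge (a point): centre of the free edge of the paddle of the marker at the loaded (three vials) rack: a plate reaching 90 mm from its hinge axis to this edge, 70 mm wide, 6 mm thick (point at mid-thickness). At the start it lies level, this edge towards the robot, 70 mm above the bench, green face (white ring) up, red face (white bar) down; its outer 45 mm overhang the base, free down to the bench
- flag_loaded (a joint): hinge of the paddle at the loaded (three vials) rack, rad: 0 = level towards the robot, green up; 1.57 = upright; 3.14 = level on the far side, red up. Soft damped hinge, paddle about 60 g: under 1 N at the edge raises it; it falls back if let go before upright and sinks over by itself in about 2 s once past upright
- rack_loaded: blue vial rack, 110 x 50 x 40 mm, fixed, standing on the 10 mm base plate, its centre about 125 mm to the left (+y) of the middle of its own flag, with an amber vial in each of its three holes. Origin under its centre
- marker_empty: white base plate, fixed, 10 mm thick, bearing a flag marker and, 125 mm to its left, the empty rack. Two cheeks 80 mm high, 96 mm over their outsides, carry the paddle. Origin on the bench, midway between the cheeks; the hinge axis runs along this body's y, 70 mm above the origin; -x is the robot's side (yaw within 0.25 rad), where the paddle starts
- flag_empty_edge (a point): centre of the free edge of the paddle of the marker at the empty rack: a plate reaching 90 mm from its hinge axis to this edge, 70 mm wide, 6 mm thick (point at mid-thickness). At the start it lies level, this edge towards the robot, 70 mm above the bench, green face (white ring) up, red face (white bar) down; its outer 45 mm overhang the base, free down to the bench
- flag_empty (a joint): hinge of the paddle at the empty rack, rad: 0 = level towards the robot, green up; 1.57 = upright; 3.14 = level on the far side, red up. Soft damped hinge, paddle about 60 g: under 1 N at the edge raises it; it falls back if let go before upright and sinks over by itself in about 2 s once past upright
- rack_empty: blue vial rack, 110 x 50 x 40 mm, fixed, standing on the 10 mm base plate, its centre about 125 mm to the left (+y) of the middle of its own flag, with three empty holes. Origin under its centre
- timer: white bench timer, fixed, 100 x 70 x 30 mm, long side along its x, standing to the right of the markers; origin under its centre. A grey window on its far half, the yellow start button on its near half
- start_top (a point): centre of the top of the timer's yellow start button, 32 mm diameter, pressed straight down
- start (a joint): travel of the start button, m: 0 = up, 0.008 = fully down; it springs back, and takes about 5 N to go fully down. It counts as pressed beyond 0.006
- vial0: amber vial with white cap in the loaded rack, 20 mm diameter, 60 mm tall, loose, its top 80 mm above the bench; origin at the centre of its bottom. Leave alone
- vial1: amber vial with white cap in the loaded rack, 20 mm diameter, 60 mm tall, loose, its top 80 mm above the bench; origin at the centre of its bottom. Leave alone
- vial2: amber vial with white cap in the loaded rack, 20 mm diameter, 60 mm tall, loose, its top 80 mm above the bench; origin at the centre of its bottom. Leave alone
- reagent: amber reagent bottle with black cap, 72 mm diameter, 150 mm tall, loose; origin under its centre. Leave alone
- washer: clear bottle with red cap, 60 mm diameter, 160 mm tall, loose; origin under its centre. Leave alone
- beaker: glass beaker, 70 mm diameter, 90 mm tall, loose; origin under its centre. Leave alone
- tipbox: blue pipette-tip box with clear lid, 80 x 120 x 67 mm, loose; origin under its centre. Leave alone
- pipette: blue and white hand pipette lying on the bench, about 245 mm long along its x and 24 mm thick; origin on the bench below its middle. Leave alone

How it is judged:
By the outcome, as a careful person would: the job done as asked, in the order asked, and still so for the second after the job is handed in, with the robot touching nothing.
It also fails if it takes over 48 s, if anything falls off the work surface, if the arm or the gripper's body presses on something with over 40 N, if the wrist force passes 120 N, or if a joint passes its speed limit or range.

## Robot

A 7-joint arm with a two-finger parallel gripper is mounted at the origin on the work surface. World frame = base frame: x ahead of the robot, y to its left, z up, the work surface at z = 0. Lengths are in m, angles in rad, forces in N, time in s.
With the tool pointing down it reaches from about 0.4 to 0.85 m from the base axis. Payload 10.4 kg.
Tool frame: the origin (TCP) lies midway between the tips of the shut fingers; the grasp point (between the pads) lies 19 mm behind it (r.grasp_offset is the distance from the TCP to the grasp point, in m); x points along the fingers, y is the direction in which the jaws open and shut, and the axes are right-handed (so a half turn about x gives the same grasp; the last joint's range is limited). The gripper opens to 87 mm and grips with 3 to 60 N. Pads are 19 mm wide; open, the fingers measure 117 mm over their backs; the gripper's body (75 mm by 190 mm) begins 51 mm behind the grasp point.
Start: joints at [1.128, 0.332, -0.065, 1.46, 0.022, 1.35, -0.088], TCP at [0.255, -0.571, 0.223] pointing down, gripper open.
Joint ranges: [-2.6, 2.6], [-0.5, 2.12], [-1.47, 1.34], [0.16, 2.42], [-1.27, 4.41], [0.06, 2.06], [-2.6, 2.6]. Speed limits (rad/s): [2.22, 2.22, 2.79, 2.79, 3.14, 3.14, 3.14].

## Interface

Orientations are given as a unit quaternion [x, y, z, w].
In Python, from bench import r, vision, close_job gives the robot as it stands. The module is installed in compiled form; this text tells all that it offers.
- The arm moves only by the shell command python3 -m pendant 'ROWS' [OPENING] [FORCE]. ROWS is text: rows parted by semicolons, each of 6 numbers parted by spaces: the shift along the tool's x, y, z in units of 0.25 m (1.0 is 0.25 m), then the turn, a rotation vector about the tool's x, y, z in units of 1.5 rad (1.0 is 1.5 rad). A call has 1 to 8 rows; each row is the pose to reach, as a shift and turn from the pose commanded when the call began, along the tool's axes at that moment; what a row does not reach only later rows make up. A row lasts 1/10 s, in which the tool goes at most 50 mm and 8.59 degrees, less where a joint would pass 70% of its speed; a pose out of reach is approached as far as the arm can. A call with a number of a shift or a turn outside -1 to 1 is refused whole. A call with a gripper value outside its range is refused whole. OPENING is the gripper command: -1 is shut, 1 is fully open, values between are in proportion, set as the call begins (- or left out, the last holds). The fingers move at their own pace and stop on an object; FORCE is the grip in N (left out, the last holds). Time passes only in rows, so rows that repeat a pose let the fingers close. It gives the time, the measured TCP pose, the force and the opening at its end, in the units of the state.
- r.read_state(): the state, without advancing time (a new reading comes with each control period).
- vision.camera(name): name is "side" or "top"; returns (picture, depth): 480x640x3 uint8, blue, green, red; 480x640 float32, m along the optical axis (not along the pixel's ray), 0 where there is no reading.
- vision.get_calibration(name): a dict with "camera_matrix" (3x3 intrinsics, pixels), "rvec" (rotation vector, rad) and "tvec" (3), from world to camera coordinates, as OpenCV has them. Camera axes: x right, y down, z forward; pixel columns grow to the right and rows downward; lengths in m; the calibration is good to about 2 mm. A picture is of the moment at which its call begins. get_calibration takes no time and is no camera call.
- close_job(): hands the job in, once; it reports no verdict.
The state is a dict: "time": time; "joint_positions": joint angles; "joint_vel": joint speeds; "joint_torque": joint torques, N m; "ee_pos": TCP position; "eef_rot": TCP orientation; "ft_force": force on the tool from outside, world axes, zero at the start; "torque": the same for the moment, N m; "width": finger opening in m.
Only numpy, scipy, OpenCV 4.12 (cv2) and the standard library are available. Lean on these libraries where they do the work, as an engineer would, in place of code of your own. Each camera call takes 0.05 s, during which the arm holds its last target. There are 200 camera calls.

## Working session

There is one attempt and no reset: what is moved stays moved. The work goes in short steps, Python scripts to look and compute and a shell command to move; the robot and the scene stay as the last step left them, time stands still between calls to the robot, and variables do not carry over. Pictures are saved under pics/ and viewed, about 8 in all and at most 12, crops included, and the job is handed in when it is done.

```bash
mkdir -p pics
cat > h.py <<'E'
import numpy as np, cv2
from bench import r, vision
from scipy.spatial.transform import Rotation as R
def snap(n,tag):
    p,d=vision.camera(n); cv2.imwrite(f'pics/{tag}.png',p); np.save(f'pics/{tag}.npy',d); return p,d
def world(n,d,pts):
    c=vision.get_calibration(n);K=np.array(c['camera_matrix']);M=cv2.Rodrigues(np.array(c['rvec'],float))[0];t=np.array(c['tvec']).ravel()
    out=[]
    for u,v in pts:
        w=d[v-1:v+2,u-1:u+2]; w=w[w>0]; z=np.median(w) if len(w) else np.nan
        out.append(M.T@(np.linalg.inv(K)@[u,v,1]*z-t))
    return np.array(out)
def tool(target):
    s=r.read_state(); q=R.from_quat(s['eef_rot']); return q.inv().apply(np.array(target)-s['ee_pos'])/0.25
E
python3 - <<'E'
from h import *
snap('top','top0');snap('side','side0')
s=r.read_state();print(s['time'],s['ee_pos'],s['eef_rot'],R.from_quat(s['eef_rot']).as_matrix().round(3),s['width'],s['ft_force'])
E
```

```text
0.1 [ 0.25458811 -0.57043448  0.22184498] [-0.6914735  -0.14777221  0.69169745 -0.14690955] [[-0.001  0.408 -0.913]
 [ 0.001 -0.913 -0.408]
 [-1.    -0.001  0.   ]] 0.08734804476774709 [0.07641712 0.02339375 0.19752143]
```

View pics/top0.png

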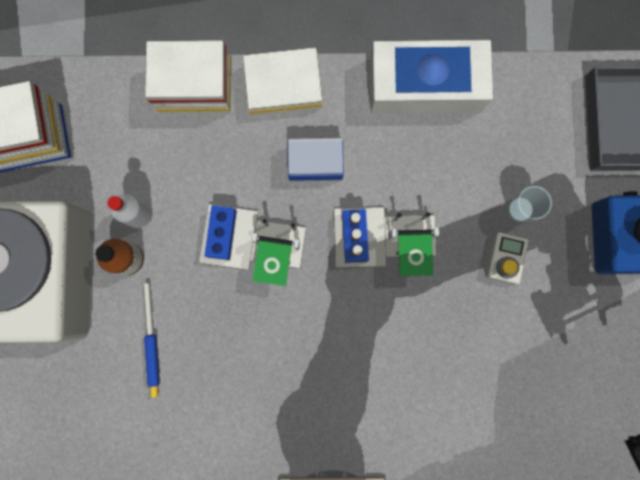

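View pics/side0.png

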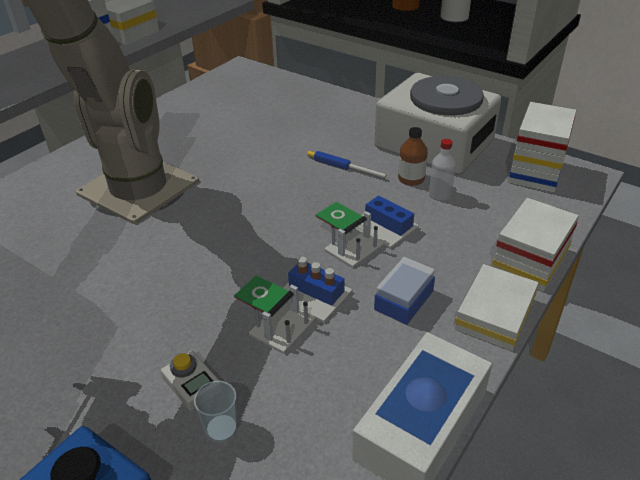

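Top view: the loaded rack (3 white caps) is at about (355,235), with its flag at (416,255). The empty rack is at (220,232) with its flag at (272,262), and the button is at (509,267). I'll enlarge the area to measure.

Run:
```python
from h import *
p=cv2.imread('pics/top0.png');d=np.load('pics/top0.npy')
cv2.imwrite('pics/crop0.png',cv2.resize(p[180:310,330:530],None,fx=4,fy=4,interpolation=cv2.INTER_CUBIC))
hsv=cv2.cvtColor(p,cv2.COLOR_BGR2HSV)
m=cv2.inRange(hsv,(45,100,40),(80,255,255));m[:,:340]=0
c=max(cv2.findContours(m,0,1)[0],key=cv2.contourArea);rc=cv2.minAreaRect(c);b=cv2.boxPoints(rc);print(rc,b)
cc=np.array(rc[0])
pts=[tuple(map(int,(cc+(q-cc)*.85).round())) for q in b]
W=world('top',d,pts);print(pts,W.round(4))
pts=[(355,217),(357,233),(358,250),(509,267),(511,246),(416,257),(470,300),(509,268),(537,200),(530,190)]
for a,w in zip(pts,world('top',d,pts)):print(a,w.round(4))
```

```text
((414.9401550292969, 254.06497192382812), (41.25586700439453, 33.76237106323242), 87.61405944824219) [[397.21484 234.1577 ]
 [430.94794 232.75215]
 [432.66547 273.97223]
 [398.93237 275.3778 ]]
[(400, 237), (429, 236), (430, 271), (401, 272)] [[ 0.6171 -0.1455  0.0722]
 [ 0.6187 -0.2058  0.0719]
 [ 0.5459 -0.206   0.0718]
 [ 0.5442 -0.1458  0.0737]]
(355, 217) [ 0.6587 -0.0521  0.0795]
(357, 233) [ 0.6255 -0.0559  0.078 ]
(358, 250) [ 0.5898 -0.0573  0.0808]
(509, 267) [ 0.554  -0.3755  0.0527]
(511, 246) [ 0.6004 -0.3888  0.0299]
(416, 257) [ 0.575  -0.1775  0.0739]
(470, 300) [ 0.4858 -0.3051 -0.0015]
(509, 268) [ 0.5518 -0.375   0.0541]
(537, 200) [ 0.6985 -0.4458  0.038 ]
(530, 190) [ 0.7142 -0.4201  0.0701]
```

View pics/crop0.png

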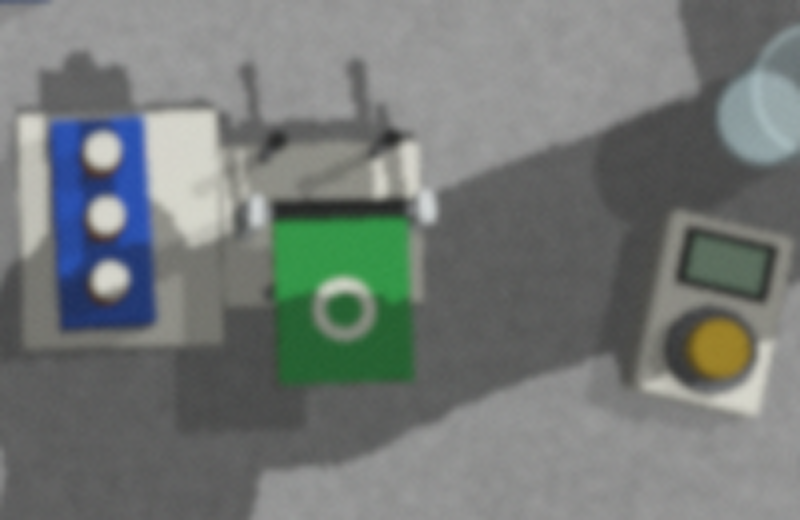

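The crop shows the loaded flag spanning crop x 275–413, y 200–383, and the button centred at (721,348). Paddle height 0.072 and button height 0.053 both match what they must be. Hinge ≈ (0.63, -0.178), free edge x ≈ 0.539. Next I work out the move to a pre-pose with the fingers pitched forward.

```bash
cat >> h.py <<'E'
def Rt(deg,yaw=0):
    a=np.radians(deg);c,s=np.cos(a),np.sin(a)
    M=np.array([[c,0,-s],[0,-1,0],[-s,0,-c]])   # columns: x,y,z of the tool
    return R.from_euler('z',yaw)*R.from_matrix(M)
def rel(target,deg,yaw=0):
    s=r.read_state(); q=R.from_quat(s['eef_rot']); return tool(target).round(3),((q.inv()*Rt(deg,yaw)).as_rotvec()/1.5).round(3)
E
python3 - <<'E'
from h import *
print(rel((.36,-.36,.26),90), rel((.36,-.36,.26),35))
E
```

```text
(array([-0.152, -0.597, -0.728]), array([0.28 , 0.   , 0.001])) (array([-0.152, -0.597, -0.728]), array([0.258, 0.63 , 0.135]))
```

```bash
python3 -m pendant '-0.15 -0.6 -0.73 0.28 0 0;-0.15 -0.6 -0.73 0.28 0 0;-0.15 -0.6 -0.73 0.28 0 0;-0.15 -0.6 -0.73 0.28 0 0;-0.15 -0.6 -0.73 0.28 0 0;-0.15 -0.6 -0.73 0.28 0 0;-0.15 -0.6 -0.73 0.28 0 0' -1 20
python3 - <<'E'
from h import *
print(r.read_state()['joint_positions'],rel((.38,-.18,.26),40))
E
```

```text
time: 0.8
ee_pos: [0.3605, -0.359, 0.2601]
eef_rot: [-0.707, -0.0, 0.707, -0.001]
ft_force: [-1.0, -0.9, 0.6]
width: 0.039
[ 0.85987917  0.0656688  -0.17438745  1.69827511  0.01202387  1.37840499
 -0.88564476] (array([ 0.   , -0.716, -0.079]), array([0.001, 0.582, 0.   ]))
```

```bash
python3 -m pendant '0 -0.72 -0.08 0 0.1 0;0 -0.72 -0.08 0 0.2 0;0 -0.72 -0.08 0 0.3 0;0 -0.72 -0.08 0 0.4 0;0 -0.72 -0.08 0 0.5 0;0 -0.72 -0.08 0 0.58 0;0 -0.72 -0.08 0 0.58 0;0 -0.72 -0.08 0 0.58 0'
python3 - <<'E'
from h import *
print(r.read_state()['joint_positions'],rel((.45,-.18,.06),40))
E
```

```text
time: 1.6
ee_pos: [0.3955, -0.2057, 0.2507]
eef_rot: [0.94, 0.006, -0.341, -0.009]
ft_force: [0.1, -0.3, -0.7]
width: 0.0004
[ 1.39463749 -0.49768411 -0.41189332  2.41677489 -1.17635342  0.99894522
  0.00503762] (array([ 0.658, -0.086,  0.446]), array([-0.008, -0.001,  0.012]))
```

Run:
```python
from h import *
print(rel((.47,-.178,.2),40))
```

```text
(array([ 0.361, -0.105, -0.035]), array([-0.008, -0.001,  0.012]))
```

```bash
python3 -m pendant '0.36 -0.1 -0.03 0 0 0.01;0.36 -0.1 -0.03 0 0 0.01;0.36 -0.1 -0.03 0 0 0.01;0.36 -0.1 -0.03 0 0 0.01;0.36 -0.1 -0.03 0 0 0.01'
python3 - <<'E'
from h import *
print(r.read_state()['joint_positions'],rel((.485,-.178,.03),40))
E
```

```text
time: 2.1
ee_pos: [0.4745, -0.1794, 0.2034]
eef_rot: [0.938, 0.005, -0.348, -0.007]
ft_force: [-0.2, -0.3, -0.2]
width: 0.0004
[ 1.13302334 -0.33198249 -0.48860746  2.41559741 -1.26666526  0.64634599
 -0.03173551] (array([0.484, 0.006, 0.499]), array([-0.007,  0.008,  0.01 ]))
```

```bash
python3 -m pendant '0.48 0 0.5 0 0 0;0.48 0 0.5 0 0 0;0.48 0 0.5 0 0 0;0.48 0 0.5 0 0 0;0.48 0 0.5 0 0 0;0.48 0 0.5 0 0 0'
python3 - <<'E'
from h import *
print(r.read_state()['joint_positions'],rel((.565,-.178,.03),40))
snap('side','side1')
p=cv2.imread('pics/side1.png')
cv2.imwrite('pics/side1c.png',cv2.resize(p[180:380,150:400],None,fx=3,fy=3))
E
```

```text
time: 2.7
ee_pos: [0.5048, -0.2027, 0.149]
eef_rot: [0.935, 0.011, -0.355, -0.012]
ft_force: [-0.5, -0.9, 1.6]
width: 0.0006
[ 0.19764827 -0.14800495  0.37095736  2.41562345 -1.26675557  0.42038953
  0.09698044] (array([ 0.499, -0.081,  0.197]), array([-0.01 ,  0.019,  0.02 ]))
```

View pics/side1c.png

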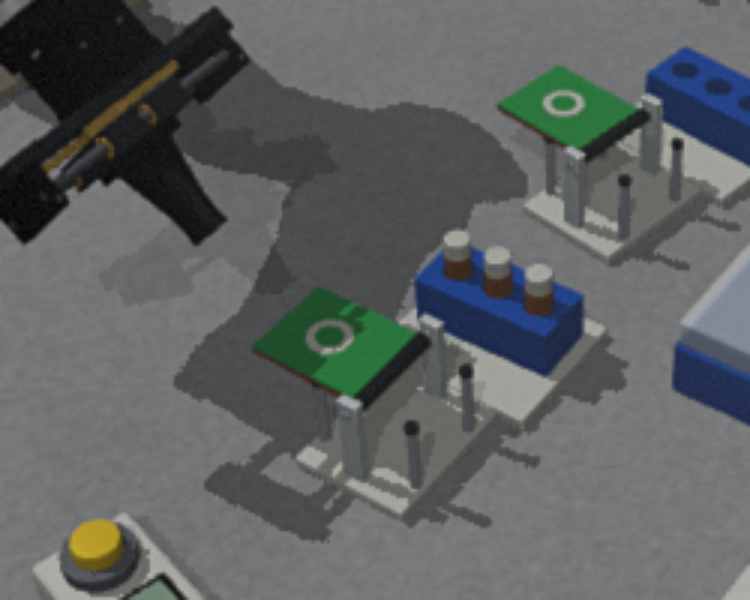

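The side crop shows the gripper at top-left (tip at about (210,235)), still above and in front of the green paddle edge, with everything undisturbed. The arm is slowly reconfiguring near its joint limits, so I'll keep going down.

```bash
python3 - <<'E'
from h import *
print(rel((.485,-.178,.03),48))
E
python3 -m pendant '0.3 0 0.3 0 0 0;0.3 0 0.3 0 0 0;0.3 0 0.3 0 0 0;0.3 0 0.3 0 0 0'
python3 - <<'E'
from h import *
print(r.read_state()['joint_positions'],rel((.485,-.178,.03),40),rel((.485,-.178,.03),50))
E
```

```text
(array([ 0.257, -0.083,  0.411]), array([-0.008, -0.074,  0.021]))
time: 3.15
ee_pos: [0.5186, -0.2128, 0.1366]
eef_rot: [0.937, 0.013, -0.35, -0.012]
ft_force: [0.7, 0.6, 0.6]
width: 0.0003
[-0.42077102 -0.1805255   0.99738968  2.41520668 -1.2668301   0.35329801
  0.1761709 ] (array([ 0.182, -0.128,  0.412]), array([-0.009,  0.011,  0.021])) (array([ 0.182, -0.128,  0.412]), array([-0.007, -0.105,  0.022]))
```

Pitching straight forward this near the base folds the elbow to its limit. Approaching from the right-front, with the tool yawed towards +y, puts the wrist at a bigger radius, so I'll try that.

Run:
```python
from h import *
print(rel((.49,-.27,.2),45,.9))
```

```text
(array([-0.26 ,  0.219, -0.12 ]), array([-0.416, -0.054, -0.419]))
```

```bash
python3 -m pendant '-0.26 0.22 -0.12 0 0 0;-0.26 0.22 -0.12 -0.1 -0.01 -0.1;-0.26 0.22 -0.12 -0.2 -0.03 -0.2;-0.26 0.22 -0.12 -0.3 -0.04 -0.3;-0.26 0.22 -0.12 -0.42 -0.05 -0.42;-0.26 0.22 -0.12 -0.42 -0.05 -0.42;-0.26 0.22 -0.12 -0.42 -0.05 -0.42;-0.26 0.22 -0.12 -0.42 -0.05 -0.42'
python3 - <<'E'
from h import *
print(r.read_state()['joint_positions'],rel((.49,-.27,.2),45,.9))
E
```

```text
time: 3.95
ee_pos: [0.4891, -0.2703, 0.199]
eef_rot: [0.83, 0.406, -0.342, 0.168]
ft_force: [-0.7, -0.4, 1.0]
width: 0.0005
[ 0.07556329  0.50388994  1.01391925  1.78513565 -1.10579768  1.6172527
  0.72312621] (array([-0.   ,  0.002, -0.005]), array([ 0.005, -0.002,  0.005]))
```

Run:
```python
from h import *
print(rel((.495,-.265,.03),40,.9))
```

```text
(array([0.499, 0.005, 0.458]), array([0.005, 0.056, 0.005]))
```

```bash
python3 -m pendant '0.5 0 0.46 0 0.05 0;0.5 0 0.46 0 0.05 0;0.5 0 0.46 0 0.05 0;0.5 0 0.46 0 0.05 0;0.5 0 0.46 0 0.05 0;0.5 0 0.46 0 0.05 0'
python3 - <<'E'
from h import *
print(r.read_state()['joint_positions'],rel((.565,-.178,.03),40,.9),rel((.495,-.265,.03),40,.9))
p,d=snap('side','side2')
cv2.imwrite('pics/side2c.png',cv2.resize(p[180:380,150:400],None,fx=3,fy=3))
E
```

```text
time: 4.55
ee_pos: [0.4952, -0.2646, 0.0311]
eef_rot: [0.844, 0.41, -0.311, 0.153]
ft_force: [-0.4, -0.3, 0.2]
width: 0.0007
[ 0.34701772  0.72119874  0.6745261   1.85222413 -1.25433424  1.45447668
  0.98876192] (array([ 0.341,  0.006, -0.286]), array([0.004, 0.006, 0.001])) (array([0.001, 0.   , 0.004]), array([0.004, 0.006, 0.001]))
```

View pics/side2c.png

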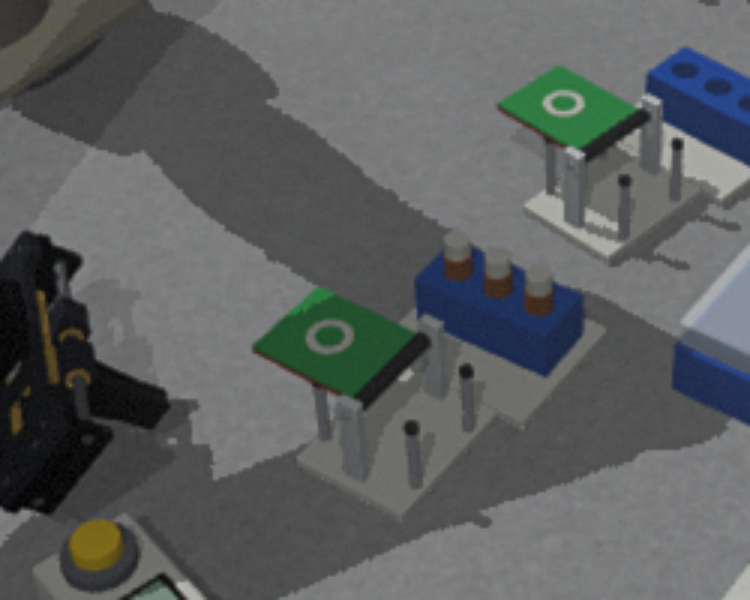

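The crop shows the fingertip low at (165,410), right-front of the paddle's near corner, with a clear way in under the edge. I'll go in.

Run:
```python
from h import *
print(rel((.53,-.222,.025),40,.9),rel((.562,-.182,.025),40,.9))
```

```text
(array([ 0.183,  0.003, -0.122]), array([0.005, 0.007, 0.001])) (array([ 0.339,  0.005, -0.255]), array([0.005, 0.007, 0.001]))
```

```bash
python3 -m pendant '0.09 0 -0.06 0 0 0;0.18 0 -0.12 0 0 0;0.26 0 -0.19 0 0 0;0.34 0 -0.25 0 0 0;0.34 0 -0.25 0 0 0'
python3 - <<'E'
from h import *
h=.63
for ph in (0,15,30,45,60,75,90,110):
    a=np.radians(ph);rho,o=.065,.015
    print(ph,rel((h-rho*np.cos(a)-o*np.sin(a),-.18,.07+rho*np.sin(a)-o*np.cos(a)),40,.9)[0])
p,d=snap('side','side3')
cv2.imwrite('pics/side3c.png',cv2.resize(p[180:380,150:400],None,fx=3,fy=3))
E
```

```text
time: 5.1
ee_pos: [0.5627, -0.1779, 0.0243]
eef_rot: [0.843, 0.412, -0.309, 0.155]
ft_force: [-0.4, 0.1, 0.0]
width: 0.0006
0 [-0.081  0.013 -0.093]
15 [-0.129  0.009 -0.143]
30 [-0.168  0.018 -0.2  ]
45 [-0.196  0.041 -0.259]
60 [-0.21   0.077 -0.318]
75 [-0.209  0.122 -0.371]
90 [-0.195  0.174 -0.415]
110 [-0.154  0.247 -0.455]
```

View pics/side3c.png

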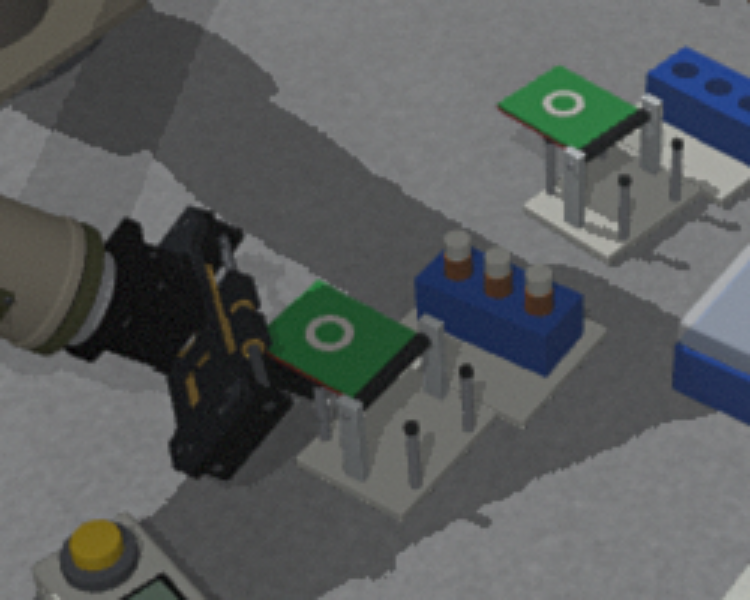

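The finger is under the edge with no contact force. Now I lift along the hinge arc.

```bash
python3 -m pendant '-0.04 0.01 -0.05 0 0 0;-0.08 0.01 -0.09 0 0 0;-0.11 0.01 -0.12 0 0 0;-0.13 0.01 -0.14 0 0 0;-0.15 0.02 -0.17 0 0 0;-0.17 0.02 -0.2 0 0 0;-0.18 0.03 -0.23 0 0 0;-0.2 0.04 -0.26 0 0 0'
python3 - <<'E'
from h import *
h=.63
for ph in (45,60,75,90,100,115,125):
    a=np.radians(ph);rho,o=.065,.015
    print(ph,rel((h-rho*np.cos(a)-o*np.sin(a),-.18,.07+rho*np.sin(a)-o*np.cos(a)),40,.9))
p,d=snap('side','side4')
cv2.imwrite('pics/side4c.png',cv2.resize(p[180:380,150:400],None,fx=3,fy=3))
E
```

```text
time: 5.95
ee_pos: [0.5711, -0.1818, 0.104]
eef_rot: [0.843, 0.411, -0.311, 0.154]
ft_force: [-0.3, 0.3, -0.6]
width: 0.0003
45 (array([ 0.005,  0.003, -0.012]), array([0.005, 0.007, 0.004]))
60 (array([-0.009,  0.038, -0.07 ]), array([0.005, 0.007, 0.004]))
75 (array([-0.009,  0.083, -0.123]), array([0.005, 0.007, 0.004]))
90 (array([ 0.006,  0.135, -0.168]), array([0.005, 0.007, 0.004]))
100 (array([ 0.023,  0.171, -0.191]), array([0.005, 0.007, 0.004]))
115 (array([ 0.059,  0.226, -0.215]), array([0.005, 0.007, 0.004]))
125 (array([ 0.089,  0.261, -0.222]), array([0.005, 0.007, 0.004]))
```

View pics/side4c.png

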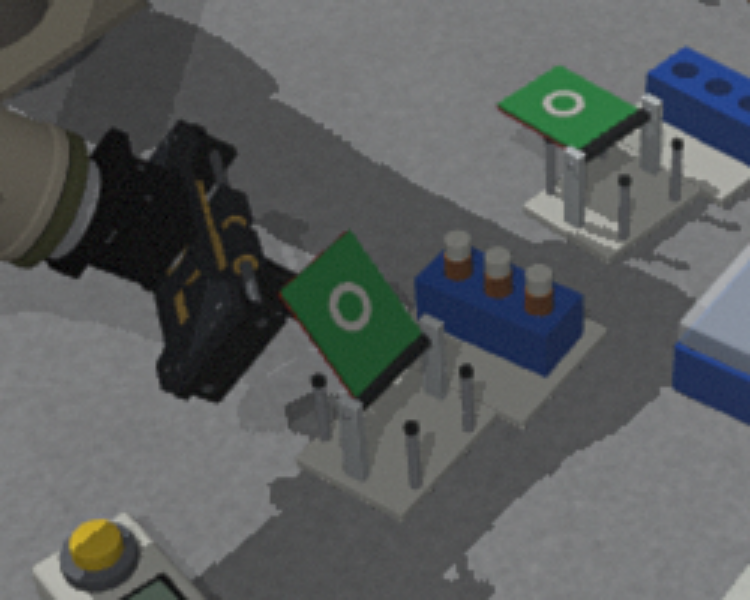

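The paddle (ring at (350,305)) is raised about 45°, as planned. Now I continue past upright.

```bash
python3 -m pendant '-0.01 0.04 -0.07 0 0 0;-0.01 0.08 -0.12 0 0 0;0 0.13 -0.165 0 0 0;0.02 0.17 -0.19 0 0 0;0.06 0.225 -0.215 0 0 0;0.09 0.26 -0.22 0 0 0;0.09 0.26 -0.22 0 0 0'
python3 - <<'E'
from h import *
print(rel((.56,-.27,.2),45,.9))
p,d=snap('side','side5')
cv2.imwrite('pics/side5c.png',cv2.resize(p[180:380,150:400],None,fx=3,fy=3))
E
```

```text
time: 6.7
ee_pos: [0.6552, -0.1795, 0.1296]
eef_rot: [0.842, 0.412, -0.312, 0.154]
ft_force: [-0.5, -0.2, 0.8]
width: 0.0005
(array([-0.578, -0.078,  0.125]), array([ 0.006, -0.051,  0.004]))
```

View pics/side5c.png

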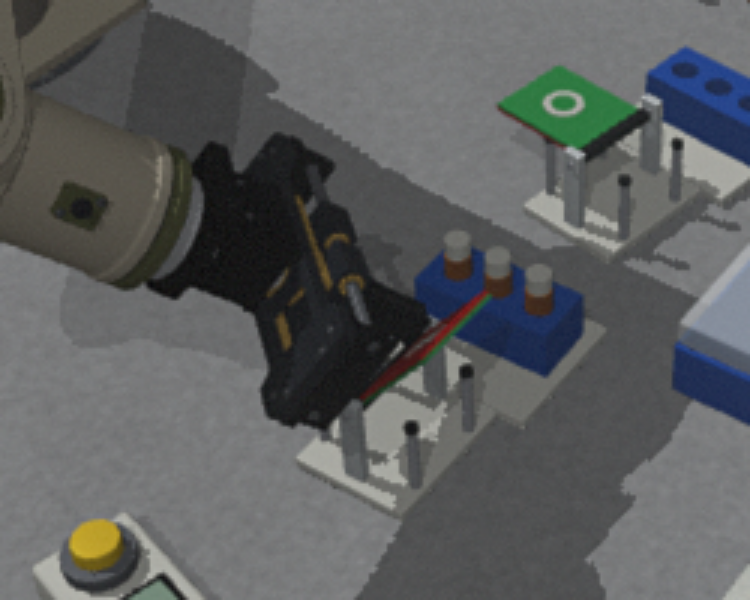

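The flag is past upright (edge at (485,295), red face towards the robot). I'll retract along the tool axis.

```bash
python3 -m pendant '-0.15 -0.02 0 0 0 0;-0.35 -0.05 0 0 0 0;-0.6 -0.08 0 0 0 0;-0.6 -0.08 0 0 0 0;-0.6 -0.08 0 0 0 0'
python3 - <<'E'
from h import *
print(rel((.5525,-.3765,.18),90,.3),rel((.5525,-.3765,.18),90,-.4))
E
```

```text
time: 7.25
ee_pos: [0.5674, -0.2605, 0.2299]
eef_rot: [0.844, 0.409, -0.311, 0.154]
ft_force: [0.2, 0.3, -0.1]
width: 0.0003
(array([-0.174,  0.239,  0.414]), array([ 0.379, -0.557,  0.17 ])) (array([-0.174,  0.239,  0.414]), array([ 0.814, -0.491,  0.37 ]))
```

```bash
python3 -m pendant '-0.17 0.24 0.41 0.06 -0.08 0.03;-0.17 0.24 0.41 0.12 -0.17 0.05;-0.17 0.24 0.41 0.18 -0.26 0.08;-0.17 0.24 0.41 0.24 -0.35 0.11;-0.17 0.24 0.41 0.3 -0.45 0.14;-0.17 0.24 0.41 0.38 -0.55 0.17;-0.17 0.24 0.41 0.38 -0.56 0.17;-0.17 0.24 0.41 0.38 -0.56 0.17'
python3 - <<'E'
from h import *
print(rel((.5525,-.3765,.08),90,.3))
E
```

```text
time: 8.05
ee_pos: [0.5601, -0.3662, 0.1758]
eef_rot: [-0.695, -0.111, 0.702, -0.11]
ft_force: [0.2, 1.7, -0.6]
width: 0.0003
(array([0.383, 0.031, 0.038]), array([0.009, 0.006, 0.002]))
```

```bash
python3 -m pendant '0.38 0.03 0.04 0.01 0 0;0.38 0.03 0.04 0.01 0 0;0.38 0.03 0.04 0.01 0 0;0.38 0.03 0.04 0.01 0 0;0.38 0.03 0.04 0.01 0 0'
python3 - <<'E'
from h import *
print(rel((.5525,-.3765,.043),90,.3))
p,d=snap('top','top6');q,e=snap('side','side6')
a=cv2.resize(p[180:310,330:530],None,fx=2,fy=2);b=cv2.resize(q[180:440,120:420],(400,346))
cv2.imwrite('pics/c6.png',np.hstack([cv2.copyMakeBorder(a,0,86,0,0,0),b]))
E
```

```text
time: 8.55
ee_pos: [0.5485, -0.3835, 0.0859]
eef_rot: [-0.699, -0.102, 0.701, -0.102]
ft_force: [0.7, 0.1, 0.6]
width: 0.0004
(array([ 0.171, -0.022, -0.024]), array([-0.007,  0.002, -0.   ]))
```

View pics/c6.png

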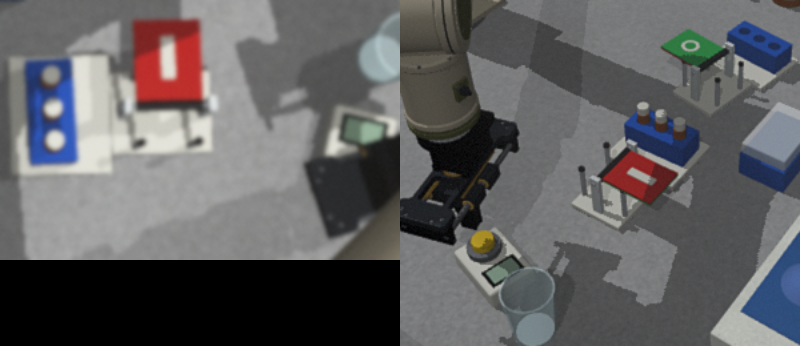

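The flag lies on the far side with the red face up (top crop (168,60)), and the other flag is still green. Now I settle over the button and press in steps, watching the force.

```bash
python3 -m pendant '0.06 -0.02 -0.02 0 0 0;0.1 -0.02 -0.02 0 0 0;0.12 -0.02 -0.02 0 0 0;0.12 -0.02 -0.02 0 0 0'
python3 - <<'E'
from h import *
print(rel((.5525,-.3765,.045),90,.3))
E
python3 -m pendant '0.02 0 0 0 0 0;0.03 0 0 0 0 0;0.03 0 0 0 0 0'
```

```text
time: 9.05
ee_pos: [0.5504, -0.3761, 0.0526]
eef_rot: [-0.697, -0.102, 0.702, -0.101]
ft_force: [-0.0, 0.9, 2.0]
width: 0.0
(array([ 0.03 ,  0.004, -0.008]), array([-0.008,  0.004,  0.002]))
time: 9.35
ee_pos: [0.5508, -0.3771, 0.0467]
eef_rot: [-0.698, -0.102, 0.701, -0.101]
ft_force: [0.5, 1.1, 5.2]
width: 0.0004
```

```bash
python3 -m pendant '0.008 0 0 0 0 0;0.016 0 0 0 0 0;0.016 0 0 0 0 0'; python3 -m pendant '0.01 0 0 0 0 0;0.01 0 0 0 0 0'
```

```text
time: 9.65
ee_pos: [0.5509, -0.3773, 0.046]
eef_rot: [-0.699, -0.102, 0.701, -0.101]
ft_force: [-11.0, 12.1, 34.5]
width: 0.0006
time: 9.85
ee_pos: [0.551, -0.3774, 0.0456]
eef_rot: [-0.699, -0.102, 0.701, -0.101]
ft_force: [-17.0, 18.3, 54.3]
width: 0.0001
```

It is against the hard stop (54 N, so fully down). Releasing straight up.

```bash
python3 -m pendant '-0.04 0 0 0 0 0;-0.15 0 0 0 0 0;-0.3 0 0 0 0 0;-0.45 0 0 0 0 0;-0.6 0 0 0 0 0;-0.6 0 0 0 0 0'; python3 -m pendant '0 0 0.3 0 0 0;0 0 0.6 0 0 0;0 0 0.6 0 0 0;0 0 0.6 0 0 0'
python3 - <<'E'
from h import *
p,d=snap('top','top7');q,e=snap('side','side7')
print(r.read_state()['ft_force'],world('top',d,[(509,267),(413,212),(416,200)]).round(4))
a=cv2.resize(p[170:300,90:570],(800,217));b=cv2.resize(q[120:460,120:480],(400,378))
cv2.imwrite('pics/c7.png',np.vstack([a,cv2.copyMakeBorder(b,0,0,0,400,0)]))
E
```

```text
time: 10.45
ee_pos: [0.5525, -0.3791, 0.195]
eef_rot: [0.7, 0.1, -0.7, 0.103]
ft_force: [0.7, -1.4, 0.0]
width: 0.0002
time: 10.85
ee_pos: [0.3996, -0.4231, 0.1905]
eef_rot: [-0.698, -0.098, 0.703, -0.098]
ft_force: [-0.0, 0.7, 0.9]
width: 0.0006
[ 1.34781907  0.02635777 -0.23497713] [[ 0.554  -0.3756  0.0522]
 [ 0.6691 -0.1735  0.0734]
 [ 0.6942 -0.1802  0.0744]]
```

View pics/c7.png

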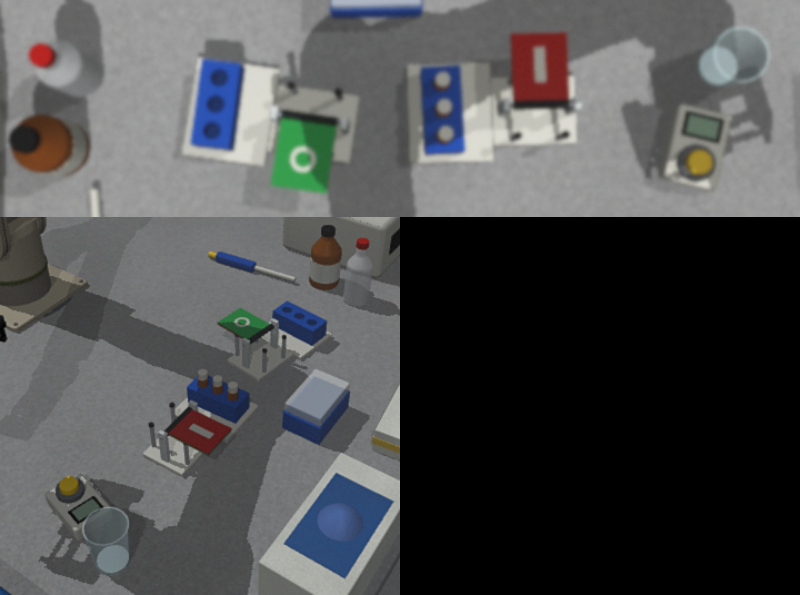

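The loaded flag is red and level on the far side (z ≈ 0.074), and the other flag is green. The button is back up (0.052), everything else is in place and the arm is clear.

```bash
python3 -c "from bench import close_job; print(close_job())"
```

```text
the job is handed in; nothing more can be done
None
```

The job is done and handed in at about 11 s of the allowed 48 s. With the fingers shut, I turned over the flag at the three-vial rack by lifting it from under its free edge, never gripping it. I then pressed the timer's yellow button to its stop and released it.

**Last checks:** the final pictures show the loaded flag lying level on the far side with its red face up, at z about 0.074 m. The other flag is still green. The button is back up at 0.052 m. The vials and the other items in the final views look undisturbed, and the arm is clear.

**What did not go to plan:**
- **First approach:** reaching straight ahead under the flag brought the arm up against its joint limits. I gave that up and came in from the right-front instead.
- **Button press:** I pushed harder than needed, reaching about 54 N vertically (roughly 60 N in total) with the fingertips against the stop. That is below the 120 N wrist limit. I inferred full travel from this force and the tip height, because the button's travel can't be read directly.

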